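# Swap the odd valve knob on a bath console

## Task

One of the three knobs on the console is the odd one out: take it off and put it in the red reject tray. From the white stock tray take the spare that matches the other two knobs and fit it on the bare spindle: press it on lightly while turning it slowly until it drops over the key and sits fully home, then let go. Do not force it, and leave everything else as it is.

Things in the scene. Friction and masses are not known exactly. Their poses are not given: they have to be found in the camera images.
- console: Low cream valve console, 130 mm (x) by 360 mm (y), top face 65 mm above the bench, three teal dials in a row along its y axis at -100, 0 and +100 mm, each with one longer white tick towards console +x (zero mark). Origin under its centre, on the bench. Fixed; may be turned.
- stem_a_seat (a point): Top centre of the aluminium collar (34 mm diameter, 8 mm high, on the console top) under the odd knob; may be at any of the three dials. A knob is fully home when its underside rests here; with its keyway off the key it stops 13 mm short. It goes down only within about 0.2 rad (11 degrees) of the key's direction.
- stem_a: That collar (origin at its foot) with a brass spindle: round, 12 mm, domed tip 22 mm above the seat, one key rib 5 mm wide with a rounded top, reaching 15 mm from the axis and 13 mm up. Collar x is the console's x. The key's direction is not measured: within 0.95 rad either side of that x. The spindle can turn but is stiff (0.2 N m): a lightly pressed knob slides round on it.
- odd_knob: The odd knob: grey hub, orange grip bar. Hub 40 mm across, 24 mm high; 3 mm skirt disc; then a grip bar 40 x 16 mm, 28 mm high (27 to 55 mm above the underside), white line at its pointer end. Origin: centre of the underside; x along the bar to the pointer end. 90 g. Its bore is plain and too wide (33 mm), so it just stands loosely over the spindle at any angle and its direction tells nothing of the key.
- spare_blue: The matching spare: black hub, blue grip bar, standing upright in one of the three cells of the stock tray. Hub 40 mm across, 24 mm high; 3 mm skirt disc; then a grip bar 40 x 16 mm, 28 mm high (27 to 55 mm above the underside), white line at its pointer end. Origin: centre of the underside; x along the bar to the pointer end. 90 g. Bore 15 mm, 24 mm deep, one keyway 7 mm wide on the pointer (+x) side. Its mass varies by some 30 percent.
- knob_left: Good knob, black hub and blue bar, fitted home on another spindle of the console. Hub 40 mm across, 24 mm high; 3 mm skirt disc; then a grip bar 40 x 16 mm, 28 mm high (27 to 55 mm above the underside), white line at its pointer end. Origin: centre of the underside; x along the bar to the pointer end. 90 g. Bore 15 mm, 24 mm deep, one keyway 7 mm wide on the pointer (+x) side. Leave alone.
- knob_right: The other good knob, same as knob_left. Leave alone.
- spare_green: Wrong spare in the stock tray: white hub, green bar, 40 mm diameter, outwardly the same heights as the other knobs. Leave alone.
- spare_yellow: Wrong spare in the stock tray: grey hub, yellow bar, same size. Leave alone.
- stock_tray: White open tray, 310 mm (x) by 110 mm (y), walls 22 mm high and 4 mm thick, floor about 4 to 5 mm, three cells in a row along x centred at about -100, 0 and +100 mm. Origin under its centre. Fixed.
- reject_tray: Red open square tray, 120 mm, walls 28 mm high and 4 mm thick, floor about 4 to 5 mm. Origin under its centre. Fixed.
- flask: Stoppered conical glass flask, 84 mm base, 138 mm high; bystander. Origin under its centre.
- beaker: Glass beaker, 72 mm diameter, 90 mm high; bystander. Origin under its centre.
- amber_bottle: Amber bottle, 64 mm diameter, 140 mm high; bystander. Origin under its centre.
- wash_bottle: White bottle with red cap, 68 mm diameter, 160 mm high; bystander. Origin under its centre.
- jar: Glass jar, 70 mm diameter, 80 mm high; bystander. Origin under its centre.
- screwdriver: Screwdriver, 160 mm long, lying on the bench in front of the console; bystander. x along its length.
There are look-alikes about, which are no part of the job. Several things have the shape of the reject_tray; the one meant has the colours described above. What is shaped like the odd_knob but turquoise is not meant.

How it is judged:
By the outcome, as a careful person would: the job done as asked, in the order asked, and still so for the second after the job is handed in, with the robot touching nothing.
It also fails if it takes over 67 s, if anything falls off the work surface, if the arm or the gripper's body presses on something with over 40 N, if the wrist force passes 120 N, or if a joint passes its speed limit or range.

## Robot

A 7-joint arm with a two-finger parallel gripper is mounted at the origin on the work surface. World frame = base frame: x ahead of the robot, y to its left, z up, the work surface at z = 0. Lengths are in mm, angles in rad, forces in N, time in s.
With the tool pointing down it reaches from about 425 to 1025 mm from the base axis. Payload 3.6 kg.
Tool frame: the origin (TCP) lies at the very end of the fingers, on their centre line; the grasp point (between the pads) lies 19 mm behind it (manip.grasp_offset is the distance from the TCP to the grasp point, in mm); z points along the fingers, x is the direction in which the jaws open and shut, and the axes are right-handed (so a half turn about z gives the same grasp; the last joint's range is limited). The gripper opens to 85 mm and grips with 20 to 120 N. Pads are 22 mm wide; open, the fingers measure 114 mm over their backs; the gripper's body (76 mm by 85 mm) begins 54 mm behind the grasp point. The pads swing forward as they close: fully open they stand 13 mm farther back than shut.
Start: joints at [1.135, 0.591, 0.048, 1.609, -0.033, 0.943, -0.034], TCP at [243.01, -683.064, 231.302] pointing down, gripper open.
Joint ranges: [-2.69, 2.69], [-0.47, 2.24], [-1.27, 1.36], [0.19, 2.51], [-1.53, 4.68], [0.08, 2.07], [-3.09, 3.09]. Speed limits (rad/s): [2.57, 2.57, 3.14, 3.14, 3.14, 3.14, 3.14].

## Interface

Orientations are given as a unit quaternion [x, y, z, w].
In Python, from station import manip gives the robot as it stands.
- The arm moves only by the shell command python3 -m inch 'ROWS'. ROWS is JSON, a list of rows, each a list of 7 numbers: the closure, from 0 (fully open) to 1 (shut), then the shift along the world's x, y, z in m, then the turn, a rotation vector about the world's x, y, z in rad. A call has 1 to 12 rows; each row shifts and turns the commanded pose from where the row before left it; what a row does not reach is not made up. A row lasts 1/8 s, in which the tool goes at most 62.5 mm and 10.7 degrees, less where a joint would pass 70% of its speed; a pose out of reach is approached as far as the arm can. A call is refused whole if a number of a shift passes 0.0625 or a number of a turn 0.188, either way. A call with a gripper value outside its range is refused whole. The fingers move at their own pace and stop on an object; the grip force is fixed at half the most. Time passes only in rows, so rows that do not move let the fingers close. It gives the time, the measured TCP pose, the force and the opening at its end, in the units of the state.
- manip.get_state(): the state, without advancing time (a new reading comes with each control period).
- manip.grab_frame(name): name is "scene" or "top" or "wrist"; returns the picture (420x560x3 uint8, red, green, blue); there is no depth.
- manip.camera_params(name): a dict with "camera_matrix" (3x3 intrinsics, pixels), "pose" (4x4, takes a point from camera to world coordinates). Camera axes: x right, y down, z forward; pixel columns grow to the right and rows downward; lengths in mm; the calibration is good to about 2 mm. A picture is of the moment at which its call begins: read the wrist's pose just before it. camera_params takes no time and is no camera call; for the wrist camera it gives the pose at the moment of the call.
- manip.close_job(): hands the job in, once; it reports no verdict.
Trained networks look in the newest picture that a camera, given by its name, has taken for a name from the list of things; names that differ only in an ending like _2 or _b are one class to them, and where a whole thing is asked for, a point or a joint stands for the part that bears it (a point fixed in the world has none). Each returns a list of dicts, best first, with "p" (0 to 1); they miss things now and then, are a little off and sometimes report something else, mostly with a low value. They report only what shows in the picture. A call takes as long as a camera call. They do not tell look-alikes from the thing itself.
- manip.cut_out(camera, label): "region" (420x560 bool, what is visible of it) and "uv" ([column, row] in pixels, amid what is visible of it).
- manip.mark_of(camera, label): "uv" ([column, row] in pixels: a listed point, or the origin of a listed thing).
The state is a dict: "time_s": time; "joint_positions": joint angles; "dq": joint speeds; "joint_torque": joint torques, N m; "tool_pos": TCP position; "orientation": TCP orientation; "force": force on the tool from outside, world axes, zero at the start; "ft_torque": the same for the moment, N m; "width": finger opening in mm.
Only numpy, scipy, OpenCV 4.12 (cv2) and the standard library are available. Lean on these libraries where they do the work, as an engineer would, in place of code of your own. Each camera call takes 0.05 s, during which the arm holds its last target. There are 200 camera calls.

## Working session

There is one attempt and no reset: what is moved stays moved. The work goes in short steps, Python scripts to look and compute and a shell command to move; the robot and the scene stay as the last step left them, time stands still between calls to the robot, and variables do not carry over. Pictures are saved under pics/ and viewed, about 8 in all and at most 12, crops included, and the job is handed in when it is done.

```bash
mkdir -p pics; cat > h.py <<'E'
import numpy as np, cv2
from station import manip
from scipy.spatial.transform import Rotation as R
def save(cam,name):
    P=manip.camera_params(cam); im=manip.grab_frame(cam)
    cv2.imwrite(f'pics/{name}.png',im[:,:,::-1]); return im,P
def ray(P,uv,z):
    K=np.array(P['camera_matrix']);T=np.array(P['pose'])
    d=T[:3,:3]@np.linalg.solve(K,[uv[0],uv[1],1]); o=T[:3,3]
    return o+d*(z-o[2])/d[2]
def proj(P,p):
    K=np.array(P['camera_matrix']);T=np.array(P['pose'])
    c=T[:3,:3].T@(np.array(p)-T[:3,3]); q=K@c; return q[:2]/q[2]
E
python3 - <<'E'
from h import *
a,P=save('top','top1'); b,Q=save('scene','scene1')
cv2.imwrite('pics/both.png',cv2.resize(np.hstack([a,b]),(800,300))[:,:,::-1])
for n,z in [('console',0),('stem_a_seat',73),('odd_knob',73),('knob_left',73),('spare_blue',5),('spare_green',5),('spare_yellow',5),('stock_tray',0),('reject_tray',0)]:
    for m in manip.mark_of('top',n)[:3]: print(n,round(m['p'],2),np.round(m['uv']),np.round(ray(P,m['uv'],z)))
s=manip.get_state();print(s['time_s'],s['orientation'],s['force'],P['pose'])
E
```

```text
console 0.64 [272. 190.] [612. 110.   0.]
console 0.28 [240. 185.] [634. 222.   0.]
odd_knob 0.7 [247. 140.] [777. 192.  73.]
odd_knob 0.53 [241. 186.] [618. 214.  73.]
odd_knob 0.22 [255. 252.] [393. 169.  73.]
knob_left 0.66 [301. 190.] [599.  11.  73.]
spare_blue 0.46 [395. 253.] [ 382. -314.    5.]
spare_blue 0.34 [390. 197.] [ 578. -304.    5.]
spare_green 0.69 [389. 199.] [ 570. -298.    5.]
spare_green 0.51 [185. 202.] [578. 419.   5.]
spare_yellow 0.46 [393. 225.] [ 480. -310.    5.]
stock_tray 0.9 [393. 227.] [ 472. -310.    0.]
reject_tray 0.92 [118. 267.] [356. 651.   0.]
reject_tray 0.63 [254. 252.] [396. 178.   0.]
reject_tray 0.59 [208. 295.] [250. 339.   0.]
0.55 [ 8.17071442e-01 -5.76536432e-01 -3.01276193e-05  8.86849481e-07] [ 0.44779183  0.04558402 -0.08584869] [[-2.12347428e-02 -9.95146640e-01  9.60845972e-02  3.60628052e+02]
 [-9.99751171e-01  2.17927378e-02  4.76154258e-03  6.61010195e+01]
 [-6.83237954e-03 -9.59595785e-02 -9.95361782e-01  1.65167613e+03]
 [ 0.00000000e+00  0.00000000e+00  0.00000000e+00  1.00000000e+00]]
```

View pics/top1.png

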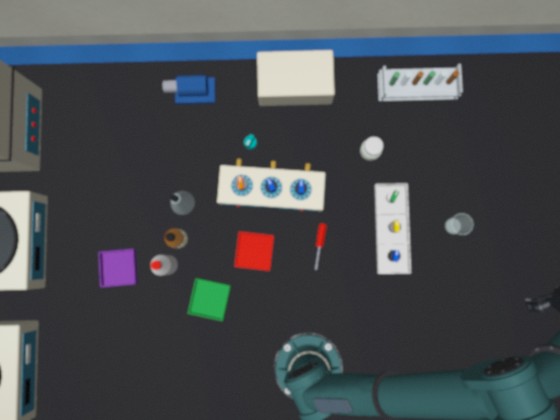

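View pics/scene1.png

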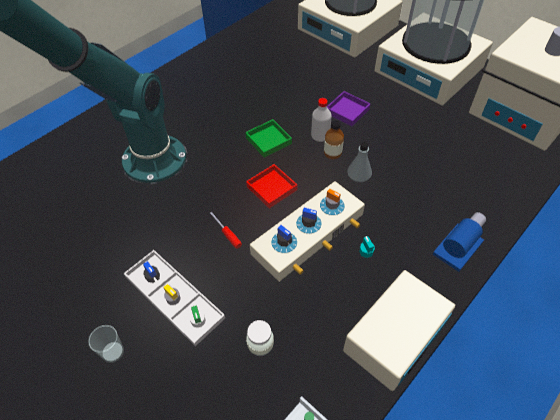

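Top view: the odd orange knob is on the left dial (px 241,184), the red tray is at (254,251), and the blue spare is in the lowest stock cell (394,256). I'll go over the stock tray first, then the console.

```bash
python3 -m inch '[[0,0.0225,0.0547,0.0143,0,0,0],[0,0.0225,0.0547,0.0143,0,0,0],[0,0.0225,0.0547,0.0143,0,0,0],[0,0.0225,0.0547,0.0143,0,0,0],[0,0.0225,0.0547,0.0143,0,0,0],[0,0.0225,0.0547,0.0143,0,0,0],[0,0,0,0,0,0,0]]'; python3 - <<'E'
from h import *
a,P=save('wrist','w1')
print(np.round(P['pose'],3).tolist(),P['camera_matrix'])
for m in manip.cut_out('wrist','spare_blue')[:3]:
    print(m['p'],m['uv'],ray(P,m['uv'],40))
    cv2.circle(a,tuple(int(i) for i in m['uv']),4,(255,0,255),1)
hsv=cv2.cvtColor(a,cv2.COLOR_RGB2HSV); mk=cv2.inRange(hsv,(105,120,60),(130,255,255))
n,l,st,c=cv2.connectedComponentsWithStats(mk)
for i in range(1,n):
    if st[i,4]>60: print(st[i],c[i],ray(P,c[i],60))
cv2.imwrite('pics/w1.png',a[:,:,::-1])
E
```

```text
time_s: 1.42
tool_pos: [381.4, -350.1, 318.7]
orientation: [0.82, -0.573, 0.001, -0.001]
force: [-0.6, -0.3, -1.0]
width: 85.3
[[0.344, -0.889, -0.302, 459.302], [-0.939, -0.326, -0.111, -321.555], [0.001, 0.322, -0.947, 460.759], [0.0, 0.0, 0.0, 1.0]] [[341.9030628    0.         284.92024468]
 [  0.         341.9030628  208.00855245]
 [  0.           0.           1.        ]]
0.78 [250.9, 155.9] [ 374.55669303 -308.19321113   40.        ]
[236 140  26  36 425] [247.44470588 158.03058824] [ 374.78626216 -305.79533122   60.        ]
```

View pics/w1.png

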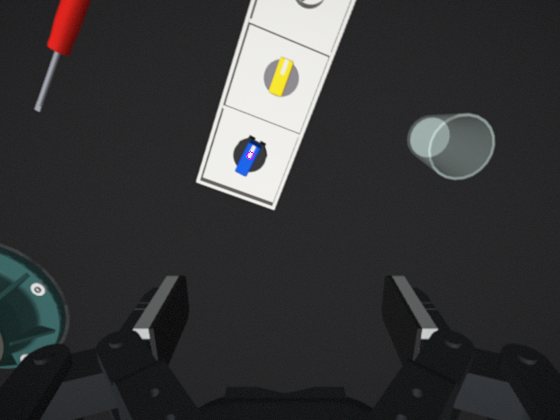

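The blue spare is at px (248,157), about (375,-306), with its pointer and keyway towards (257,140). Next the console.

```bash
python3 -m inch '[[0,0.0243,0.0556,0.001,0,0,0],[0,0.0243,0.0556,0.001,0,0,0],[0,0.0243,0.0556,0.001,0,0,0],[0,0.0243,0.0556,0.001,0,0,0],[0,0.0243,0.0556,0.001,0,0,0],[0,0.0243,0.0556,0.001,0,0,0],[0,0.0243,0.0556,0.001,0,0,0],[0,0.0243,0.0556,0.001,0,0,0],[0,0.0243,0.0556,0.001,0,0,0],[0,0,0,0,0,0,0]]'; cat >> h.py <<'E'
RNG={'blue':((105,120,60),(130,255,255)),'orange':((6,150,120),(18,255,255)),'red':((0,170,90),(4,255,255))}
def blobs(a,P,col,z,mn=60):
    hsv=cv2.cvtColor(a,cv2.COLOR_RGB2HSV); mk=cv2.inRange(hsv,*RNG[col])
    for c in cv2.findContours(mk,cv2.RETR_EXTERNAL,cv2.CHAIN_APPROX_NONE)[0]:
        if cv2.contourArea(c)<mn: continue
        w=np.array([ray(P,p,z)[:2] for p in c[:,0].astype(float)],np.float32)
        (cx,cy),(s1,s2),an=cv2.minAreaRect(w); 
        if s1<s2: an+=90; s1,s2=s2,s1
        print(col,'px',c[:,0].mean(0).round(),'xy',round(cx,1),round(cy,1),'LxW',round(s1),round(s2),'long axis deg',round((an+90)%180-90,1))
def toolang():
    x=R.from_quat(manip.get_state()['orientation']).as_matrix()[:,0]; return np.degrees(np.arctan2(x[1],x[0]))
E
python3 - <<'E'
from h import *
a,P=save('wrist','w2')
blobs(a,P,'orange',128);blobs(a,P,'blue',128)
print(toolang())
for n,z in [('stem_a_seat',73),('odd_knob',73),('console',0)]:
    for m in manip.mark_of('wrist',n)[:3]: print(n,round(m['p'],2),np.round(m['uv']),np.round(ray(P,m['uv'],z)))
E
```

```text
time_s: 2.78
tool_pos: [598.4, 150.3, 325.4]
orientation: [0.819, -0.574, -0.001, -0.002]
force: [0.1, -0.2, 0.3]
width: 85.4
orange px [237. 133.] xy 623.5 209.7 LxW 39 16 long axis deg 5.1
blue px [407. 211.] xy 606.7 18.2 LxW 42 26 long axis deg -2.1
blue px [326. 174.] xy 616.1 112.9 LxW 43 18 long axis deg 21.6
-70.32674293967861
odd_knob 0.76 [311.   0.] [767. 184.  73.]
odd_knob 0.72 [245. 127.] [625. 209.  73.]
odd_knob 0.69 [361. 304.] [455.  -9.  73.]
console 0.88 [314. 156.] [611. 114.   0.]
```

View pics/w2.png

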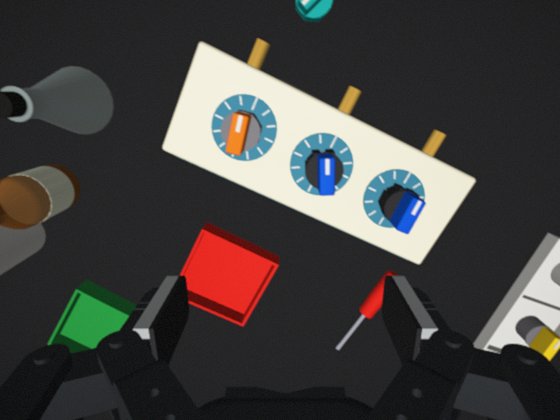

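Orange bar is at px (237,133), i.e. (623.5, 209.7) with its axis at 5°; the dials' longer ticks need a closer look later. Descend and grip.

```bash
python3 -m inch '[[0.3,0.0125,0.03,-0.03,0,0,-0.128],[0.3,0.0125,0.03,-0.04,0,0,-0.128],[0.3,0,0,-0.05,0,0,0],[0.3,0,0,-0.05,0,0,0],[0.3,0,0,-0.03,0,0,0],[0.3,0,0,-0.018,0,0,0],[0.3,0,0,0,0,0,0]]';  python3 -c "
from h import *
print(toolang(),manip.get_state()['tool_pos'])"
```

```text
time_s: 3.85
tool_pos: [621.4, 203.7, 107.3]
orientation: [0.736, -0.677, -0.0, 0.001]
force: [0.7, -0.0, 0.3]
width: 59.6
-85.19889658413626 [621.40718788 203.67924552 107.30114764]
```

```bash
python3 -m inch '[[0.3,0.002,0.006,-0.004,0,0,0],[1,0,0,0,0,0,0],[1,0,0,0,0,0,0],[1,0,0,0,0,0,0],[1,0,0,0,0,0,0],[1,0,0,0,0,0,0]]'
```

```text
time_s: 4.6
tool_pos: [624.2, 211.8, 104.9]
orientation: [0.737, -0.676, 0.0, -0.001]
force: [0.2, 0.6, 5.6]
width: 15.0
```

```bash
python3 -m inch '[[1,0,0,0.02,0,0,0],[1,0,0,0.04,0,0,0],[1,0,0,0.04,0,0,0],[1,0,0,0,0,0,0]]'; python3 - <<'E'
from h import *
a,P=save('wrist','w3')
blobs(a,P,'orange',205);blobs(a,P,'red',28)
for m in manip.mark_of('wrist','reject_tray')[:3]: print(round(m['p'],2),np.round(m['uv']),np.round(ray(P,m['uv'],0)))
for m in manip.mark_of('wrist','stem_a_seat')[:3]: print(round(m['p'],2),np.round(m['uv']),np.round(ray(P,m['uv'],73),1))
E
```

```text
time_s: 5.1
tool_pos: [626.1, 212.5, 208.6]
orientation: [0.737, -0.676, 0.002, -0.004]
force: [0.2, -0.3, -0.9]
width: 14.9
orange px [282. 295.] xy 613.9 211.4 LxW 60 19 long axis deg 5.3
red px [285. 367.] xy 403.4 192.3 LxW 73 64 long axis deg 3.5
red px [498. 341.] xy 457.3 -44.8 LxW 85 33 long axis deg -10.9
0.57 [295. 352.] [402. 181.  -0.]
0.74 [288. 197.] [625.1 210.4  73. ]
0.4 [398. 218.] [614.3 112.9  73. ]
```

View pics/w3.png

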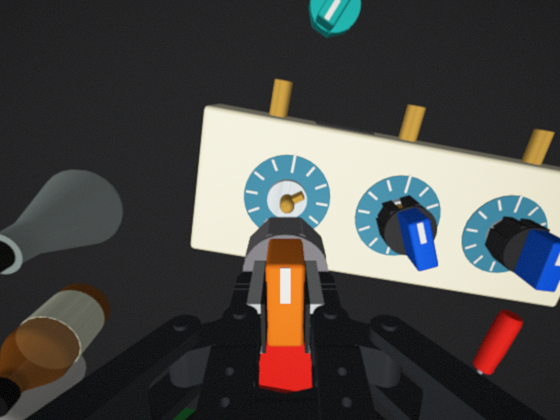

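The knob is held and the bare spindle shows at px (287,203) with its key towards (302,196). On to the red tray.

```bash
python3 -m inch '[[1,-0.055,-0.0072,0,0,0,0],[1,-0.055,-0.0072,0,0,0,0],[1,-0.055,-0.0072,0,0,0,0],[1,-0.055,-0.0072,0,0,0,0],[1,0,0,-0.05,0,0,0],[1,0,0,0,0,0,0]]'; python3 - <<'E'
from h import *
P=None
im=cv2.imread('pics/w3.png')
cv2.imwrite('pics/crop.png',cv2.resize(im[145:255,230:345],None,fx=5,fy=5,interpolation=cv2.INTER_CUBIC))
a,P=save('wrist','w4'); blobs(a,P,'red',0,300); t,Q=save('top','t4'); blobs(t,Q,'red',28)
E
```

```text
time_s: 6.0
tool_pos: [400.3, 181.0, 151.6]
orientation: [0.737, -0.676, -0.001, 0.004]
force: [-0.7, 0.4, -0.4]
width: 14.6
red px [553. 182.] xy 425.5 -51.3 LxW 53 20 long axis deg 19.9
red px [290. 190.] xy 392.1 175.0 LxW 135 133 long axis deg -7.7
red px [266. 243.] xy 419.2 147.4 LxW 78 72 long axis deg -7.4
red px [321. 235.] xy 451.7 -54.9 LxW 79 28 long axis deg -12.0
```

View pics/crop.png

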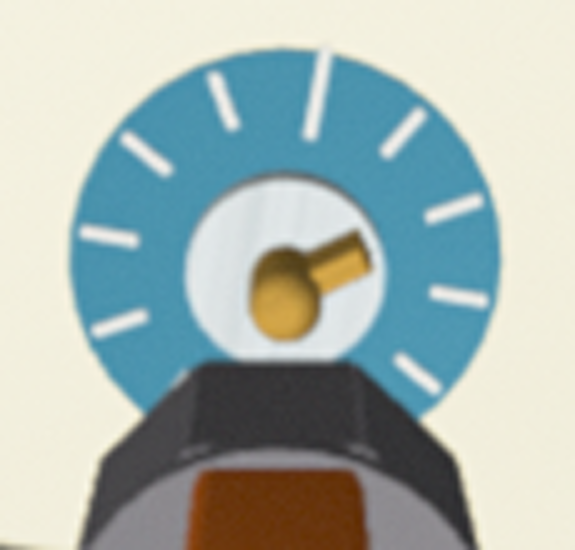

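View pics/w4.png

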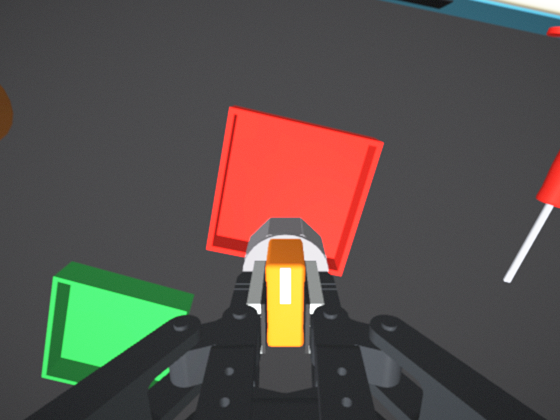

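```bash
python3 -m inch '[[1,-0.002,-0.002,-0.055,0,0,0],[1,-0.002,-0.002,-0.045,0,0,0],[1,0,0,-0.012,0,0,0],[1,0,0,0,0,0,0]]'; python3 - <<'E'
from h import *
def T(p,q):
    M=np.eye(4);M[:3,:3]=R.from_quat(q).as_matrix();M[:3,3]=p;return M
s=manip.get_state();P=dict(manip.camera_params('wrist'))
rel=np.linalg.inv(T(s['tool_pos'],s['orientation']))@P['pose']
P['pose']=T([626.1,212.5,208.6],np.array([.737,-.676,.002,-.004]))@rel
f=lambda c,z: ray(P,(230+c[0]/5,145+c[1]/5),z)
a=f((312,138),65);b=f((325,50),65);d=b-a;print('zero',a,b,np.degrees(np.arctan2(d[1],d[0])))
print('dial centre',f((285,262),65),'collar top centre',f((285,272),73),'tip',f((284,305),95))
# key rib: sides of top
for z in (82,86): 
  k0=f((320,280),z);k1=f((366,253),z);d=k1-k0
  print(z,k0,k1,np.degrees(np.arctan2(d[1],d[0])),'from seat',k1[:2]-f((285,272),73)[:2])
E
```

```text
time_s: 6.6
tool_pos: [400.8, 179.3, 42.4]
orientation: [0.737, -0.676, 0.0, -0.0]
force: [0.1, -1.3, 0.7]
width: 14.6
zero [645.12881726 207.90043095  65.        ] [660.29721886 207.12434201  65.        ] -2.9289757007819035
dial centre [622.74658672 210.54943356  65.        ] collar top centre [623.36568896 210.63013136  73.        ] tip [624.63842733 210.972409    95.        ]
82 [625.23524032 205.03267274  82.        ] [630.50445219 197.95619524  82.        ] -53.328282827936796 from seat [  7.13876323 -12.67393612]
86 [626.46723269 205.24044741  86.        ] [631.65813012 198.26914511  86.        ] -53.328282827937024 from seat [  8.29244116 -12.36098625]
```

```bash
python3 -m inch '[[1,0,0,-0.005,0,0,0],[1,0,0,-0.001,0,0,0],[1,0,0,0,0,0,0]]'
```

```text
time_s: 6.98
tool_pos: [400.2, 178.9, 36.8]
orientation: [0.737, -0.676, 0.0, -0.001]
force: [-0.5, -0.1, -1.5]
width: 14.5
```

```bash
python3 -m inch '[[1,0,0,-0.001,0,0,0],[0.5,0,0,0,0,0,0],[0.5,0,0,0,0,0,0],[0.5,0,0,0.02,0,0,0],[0.5,0,0,0.06,0,0,0],[0.5,0,0,0.06,0,0,0],[0.5,0,0,0.06,0,0,0],[0.3,0,0,0,0,0,0]]'; python3 - <<'E'
from h import *
a,P=save('wrist','w5'); blobs(a,P,'orange',60);blobs(a,P,'red',0,300);print(toolang())
E
```

```text
time_s: 7.98
tool_pos: [402.5, 180.2, 239.5]
orientation: [0.737, -0.676, 0.002, -0.005]
force: [-0.4, 0.0, 0.4]
width: 59.2
orange px [  7. 117.] xy 440.5 437.9 LxW 57 16 long axis deg -9.9
red px [510. 148.] xy 447.4 -65.4 LxW 85 31 long axis deg -10.8
red px [289. 174.] xy 393.3 175.1 LxW 131 130 long axis deg -7.7
-85.1108281501599
```

View pics/w5.png

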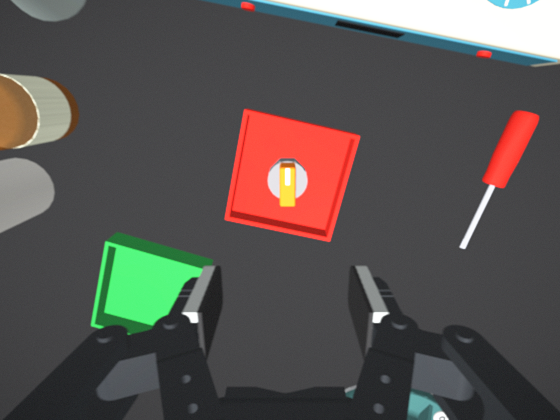

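The odd knob stands upright in the red tray (px 288,180). Next the blue spare, keeping an arc round the base.

```bash
python3 -m inch '[[0.3,0.0195,-0.06,0,0,0,-0.1],[0.3,0.0195,-0.06,0,0,0,-0.1],[0.3,0.0195,-0.06,0,0,0,-0.1],[0.3,0.0195,-0.06,0,0,0,0],[0.3,-0.0225,-0.0575,-0.01,0,0,0],[0.3,-0.0225,-0.0575,-0.01,0,0,0],[0.3,-0.0225,-0.0575,-0.01,0,0,0],[0.3,-0.0225,-0.0575,-0.01,0,0,0],[0.3,0,0,0,0,0,0]]'; python3 - <<'E'
from h import *
a,P=save('wrist','w6'); blobs(a,P,'blue',60);print(toolang(),np.round(manip.get_state()['joint_positions'],2))
for m in manip.mark_of('wrist','spare_blue')[:3]: print(round(m['p'],2),np.round(m['uv']),np.round(ray(P,m['uv'],5),1))
E
```

```text
time_s: 9.15
tool_pos: [382.3, -293.1, 192.6]
orientation: [-0.623, 0.782, 0.002, -0.002]
force: [-0.6, 1.7, -0.0]
width: 59.8
blue px [299. 197.] xy 377.4 -304.9 LxW 45 17 long axis deg -7.9
-102.6203106741908 [ 0.6   0.35 -0.06  2.18  0.03  0.62 -1.27]
0.65 [280.  78.] [ 473.8 -310.3    5. ]
0.55 [298. 187.] [ 370.9 -304.4    5. ]
```

View pics/w6.png

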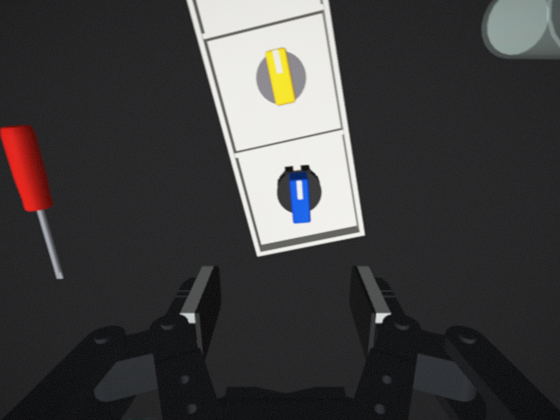

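The blue spare is at px (299,195), about (375,-305), axis about -8°, pointer (keyway) on the +x side. I'll make a half turn first so the last joint keeps plenty of range for the fit.

```bash
python3 -m inch '[[0.3,-0.0035,-0.006,0,0,0,0.18],[0.3,-0.0035,-0.006,0,0,0,0.18],[0.3,0,0,0,0,0,0.18],[0.3,0,0,0,0,0,0.18],[0.3,0,0,0,0,0,0.18],[0.3,0,0,0,0,0,0.18],[0.3,0,0,0,0,0,0.18],[0.3,0,0,0,0,0,0.18],[0.3,0,0,0,0,0,0.18],[0.3,0,0,0,0,0,0.18],[0.3,0,0,0,0,0,0.18],[0.3,0,0,0,0,0,0.18]]'; python3 -m inch '[[0.3,0,0,-0.01,0,0,0.18],[0.3,0,0,-0.01,0,0,0.18],[0.3,0,0,-0.01,0,0,0.18],[0.3,0,0,-0.01,0,0,0.18],[0.3,0,0,-0.01,0,0,0.18],[0.3,0,0,-0.01,0,0,0.18],[0.3,0,0,0,0,0,0]]'; python3 - <<'E'
from h import *
a,P=save('wrist','w7'); blobs(a,P,'blue',60);print(toolang(),np.round(manip.get_state()['joint_positions'],2))
E
```

```text
time_s: 10.75
tool_pos: [380.8, -298.3, 194.7]
orientation: [0.981, 0.192, -0.0, -0.001]
force: [-0.5, 0.6, -0.7]
width: 59.9
time_s: 11.62
tool_pos: [380.2, -298.5, 134.2]
orientation: [0.746, 0.666, 0.0, -0.002]
force: [-0.2, 0.2, 1.2]
width: 59.7
blue px [274. 209.] xy 368.5 -304.4 LxW 45 16 long axis deg -8.3
83.37708308110157 [ 1.18  0.57 -0.82  2.19  0.69  0.66  1.32]
```

```bash
python3 -m inch '[[0.3,-0.007,-0.006,-0.04,0,0,-0.025],[0.3,0,0,-0.04,0,0,0],[0.3,0,0,-0.018,0,0,0],[0.3,0,0,0,0,0,0]]'
```

```text
time_s: 12.18
tool_pos: [373.2, -305.8, 36.6]
orientation: [0.755, 0.656, -0.0, -0.001]
force: [0.4, 0.6, 0.4]
width: 60.0
```

```bash
python3 -m inch '[[1,0,0.001,0,0,0,0],[1,0,0,0,0,0,0],[1,0,0,0,0,0,0],[1,0,0,0,0,0,0],[1,0,0,0,0,0,0],[1,0,0,0.03,0,0,0],[1,0,0,0.06,0,0,0],[1,0,0,0.06,0,0,0],[1,0,0,0.06,0,0,0],[1,0,0,0,0,0,0]]'; python3 - <<'E'
from h import *
a,P=save('wrist','w8'); print(toolang())
E
```

```text
time_s: 13.42
tool_pos: [375.7, -307.2, 251.5]
orientation: [0.755, 0.655, 0.001, 0.005]
force: [0.5, -0.3, -1.6]
width: 14.9
81.85692908561671
```

View pics/w8.png

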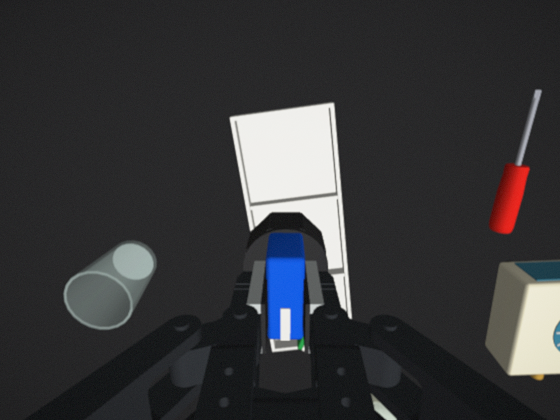

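```bash
python3 - <<'E'
from h import *
im=cv2.imread('pics/w8.png'); print([(r,*im[r,274]) for r in range(224,346,3)])
P=manip.camera_params('wrist'); s=manip.get_state(); Rm=R.from_quat(s['orientation']).as_matrix();t=np.array(s['tool_pos'])
for v in (233,262,330,338,341): print(v,(Rm.T@(ray(P,(285,v),t[2]+25)-t)).round(1))
w=cv2.imread('pics/w3.png'); print([(r,*w[r,276]) for r in range(230,350,3)])
E
```

```text
[(224, np.uint8(18), np.uint8(21), np.uint8(19)), (227, np.uint8(23), np.uint8(22), np.uint8(24)), (230, np.uint8(36), np.uint8(35), np.uint8(35)), (233, np.uint8(97), np.uint8(41), np.uint8(16)), (236, np.uint8(105), np.uint8(43), np.uint8(13)), (239, np.uint8(104), np.uint8(40), np.uint8(3)), (242, np.uint8(108), np.uint8(46), np.uint8(14)), (245, np.uint8(108), np.uint8(43), np.uint8(9)), (248, np.uint8(110), np.uint8(45), np.uint8(8)), (251, np.uint8(110), np.uint8(42), np.uint8(2)), (254, np.uint8(112), np.uint8(46), np.uint8(13)), (257, np.uint8(152), np.uint8(62), np.uint8(16)), (260, np.uint8(217), np.uint8(87), np.uint8(22)), (263, np.uint8(230), np.uint8(95), np.uint8(24)), (266, np.uint8(231), np.uint8(95), np.uint8(23)), (269, np.uint8(230), np.uint8(95), np.uint8(21)), (272, np.uint8(230), np.uint8(95), np.uint8(25)), (275, np.uint8(231), np.uint8(98), np.uint8(26)), (278, np.uint8(231), np.uint8(97), np.uint8(23)), (281, np.uint8(230), np.uint8(95), np.uint8(22)), (284, np.uint8(231), np.uint8(97), np.uint8(25)), (287, np.uint8(230), np.uint8(94), np.uint8(20)), (290, n
[... 2393 characters left out ...]
t8(37), np.uint8(137), np.uint8(242)), (311, np.uint8(35), np.uint8(133), np.uint8(241)), (314, np.uint8(36), np.uint8(134), np.uint8(242)), (317, np.uint8(34), np.uint8(133), np.uint8(241)), (320, np.uint8(36), np.uint8(134), np.uint8(242)), (323, np.uint8(37), np.uint8(135), np.uint8(242)), (326, np.uint8(35), np.uint8(134), np.uint8(241)), (329, np.uint8(36), np.uint8(133), np.uint8(241)), (332, np.uint8(32), np.uint8(132), np.uint8(240)), (335, np.uint8(34), np.uint8(133), np.uint8(240)), (338, np.uint8(34), np.uint8(131), np.uint8(240)), (341, np.uint8(32), np.uint8(131), np.uint8(239)), (344, np.uint8(32), np.uint8(129), np.uint8(236)), (347, np.uint8(31), np.uint8(41), np.uint8(230))]
```

```bash
python3 -m inch '[[1,0.0245,0.0515,-0.004,0,0,-0.044],[1,0.0245,0.0515,-0.004,0,0,-0.044],[1,0.0245,0.0515,-0.004,0,0,-0.044],[1,0.0245,0.0515,-0.004,0,0,-0.044],[1,0.0245,0.0515,-0.004,0,0,-0.044],[1,0.0245,0.0515,-0.004,0,0,-0.044],[1,0.0245,0.0515,-0.004,0,0,-0.044],[1,0.0245,0.0515,-0.004,0,0,-0.044],[1,0.0245,0.0515,-0.004,0,0,-0.044],[1,0.0245,0.0515,-0.004,0,0,-0.044],[1,0,0,0,0,0,0],[1,0,0,0,0,0,0]]'; python3 - <<'E'
from h import *
a,P=save('wrist','w9'); print(toolang(),np.round(manip.get_state()['joint_positions'],2))
s=manip.get_state(); print(s['tool_pos'],s['ft_torque'])
for m in manip.mark_of('wrist','stem_a_seat')[:3]: print(round(m['p'],2),np.round(m['uv'],1),np.round(ray(P,m['uv'],73),1))
Rm=R.from_quat(s['orientation']).as_matrix();t=np.array(s['tool_pos'])
c=a[:,274].astype(int); 
print([(r,*c[r]) for r in range(204,262,2)])
for v in (258,339): print(v,(Rm.T@(ray(P,(285,v),t[2]+23.5)-t)).round(1))
for v in (212,214): print(v,(Rm.T@(ray(P,(285,v),t[2]-31.5)-t)).round(1))
E
```

```text
time_s: 14.98
tool_pos: [616.5, 208.1, 204.7]
orientation: [0.88, 0.476, -0.003, 0.0]
force: [-0.1, -0.5, -1.0]
width: 14.4
56.69284537984408 [ 0.1   0.63 -0.75  1.78  0.52  0.94  0.12]
[616.79938133 207.02391994 205.07558836] [-0.02636759  0.02281787 -0.02184802]
0.75 [291.2 202.6] [623.1 209.   73. ]
[(204, np.int64(222), np.int64(229), np.int64(230)), (206, np.int64(203), np.int64(222), np.int64(225)), (208, np.int64(146), np.int64(181), np.int64(198)), (210, np.int64(87), np.int64(150), np.int64(176)), (212, np.int64(37), np.int64(67), np.int64(79)), (214, np.int64(27), np.int64(27), np.int64(24)), (216, np.int64(27), np.int64(25), np.int64(23)), (218, np.int64(26), np.int64(25), np.int64(26)), (220, np.int64(25), np.int64(26), np.int64(26)), (222, np.int64(30), np.int64(27), np.int64(28)), (224, np.int64(25), np.int64(25), np.int64(25)), (226, np.int64(27), np.int64(25), np.int64(26)), (228, np.int64(23), np.int64(24), np.int64(24)), (230, np.int64(41), np.int64(40), np.int64(42)), (232, np.int64(44), np.int64(50), np.int64(73)), (234, np.int64(15), np.int64(49), np.int64(119)), (236, np.int64(10), np.int64(45), np.int64(117)), (238, np.int64(11), np.int64(46), np.int64(120)), (240, np.int64(8), np.int64(44), np.int64(119)), (242, np.int64(12), np.int64(49), np.int64(122)), (244, np.int64(7), np.int64(48), np.int64(123)), (246, np.int64(3), np.int64(46), np.int64(122)), (248, np.int64(15), np.int64(48), np.int64(125)), (250, np.int64(13), np.int64(50), np.int64(125)), (252, np.int64(14), np.int64(52), np.int64(127)), (254, np.int64(4), np.int64(49), np.int64(126)), (256, np.int64(10), np.int64(53), np.int64(135)), (258, np.int64(12), np.int64(73), np.int64(188)), (260, np.int64(19), np.int64(86), np.int64(216))]
258 [  0.5 -23.7 -23.5]
339 [  0.5  14.1 -23.5]
212 [  0.4 -23.   31.5]
214 [  0.4 -21.8  31.5]
```

View pics/w9.png

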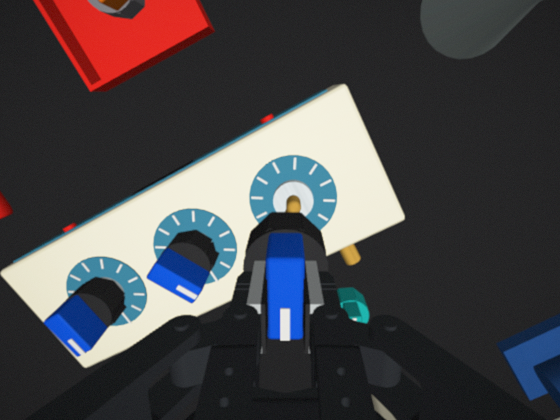

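Spindle tip at px (292,203), key pointing under the hub as expected; knob is held square. Move over the spindle and down slowly.

```bash
python3 -m inch '[[1,0.008,0.001,-0.03,0,0,0],[1,0,0,-0.03,0,0,0],[1,0,0,-0.012,0,0,0],[1,0,0,0,0,0,0],[1,0,0,0,0,0,0]]'; python3 - <<'E'
from h import *
s=manip.get_state(); print(s['tool_pos'],s['force'],s['ft_torque'],toolang())
E
```

```text
time_s: 15.7
tool_pos: [626.7, 210.3, 136.3]
orientation: [0.88, 0.475, 0.001, 0.0]
force: [0.7, 0.3, -0.3]
width: 15.2
[626.68443895 210.34619501 136.3299943 ] [ 0.72433381  0.30881642 -0.25568665] [ 0.02342565 -0.03840371 -0.00090787] 56.70343177560411
```

```bash
python3 -m inch '[[1,-0.002,-0.002,-0.004,0,0,0],[1,0,0,-0.003,0,0,0],[1,0,0,0,0,0,0]]';python3 -m inch '[[1,0,0,-0.003,0,0,0],[1,0,0,-0.003,0,0,0],[1,0,0,0,0,0,0]]';python3 -m inch '[[1,0,0,-0.002,0,0,0],[1,0,0,-0.002,0,0,0],[1,0,0,0,0,0,0]]'
```

```text
time_s: 16.08
tool_pos: [623.9, 208.0, 128.0]
orientation: [0.88, 0.475, -0.0, 0.0]
force: [-0.6, -0.3, -0.8]
width: 14.6
time_s: 16.45
tool_pos: [623.9, 208.7, 121.8]
orientation: [0.88, 0.475, 0.0, -0.0]
force: [0.3, 1.6, -1.4]
width: 14.7
time_s: 16.82
tool_pos: [624.2, 208.9, 119.5]
orientation: [0.88, 0.475, 0.0, 0.0]
force: [-2.2, 0.9, 6.9]
width: 14.5
```

Contact at about 7 N at key height, with the bore over the spindle. Turn slowly clockwise.

```bash
python3 -m inch '[[1,0,0,0,0,0,-0.05],[1,0,0,-0.0005,0,0,-0.05],[1,0,0,0,0,0,-0.05],[1,0,0,-0.0005,0,0,-0.05]]';python3 -m inch '[[1,0,0,0,0,0,-0.05],[1,0,0,0,0,0,-0.05],[1,0,0,0,0,0,0]]'
```

```text
time_s: 17.32
tool_pos: [625.0, 209.4, 119.3]
orientation: [0.923, 0.384, 0.001, 0.0]
force: [-1.7, 1.3, 10.2]
width: 14.6
time_s: 17.7
tool_pos: [624.1, 208.7, 117.8]
orientation: [0.941, 0.339, 0.0, -0.0]
force: [-1.2, 1.4, -0.3]
width: 14.8
```

```bash
python3 -m inch '[[1,0,0,-0.002,0,0,-0.025],[1,0,0,-0.002,0,0,-0.025],[1,0,0,0,0,0,0]]';python3 -m inch '[[1,0,0,-0.002,0,0,0],[1,0,0,-0.002,0,0,0],[1,0,0,0,0,0,0]]'
```

```text
time_s: 18.08
tool_pos: [623.9, 208.6, 112.5]
orientation: [0.949, 0.315, -0.0, -0.0]
force: [-0.7, 2.2, -1.0]
width: 14.6
time_s: 18.45
tool_pos: [623.9, 208.6, 108.9]
orientation: [0.949, 0.315, 0.0, -0.0]
force: [-0.9, 2.3, -1.0]
width: 14.7
```

It has dropped over the key. Down to the seat.

```bash
python3 -m inch '[[1,0,0,-0.002,0,0,0],[1,0,0,-0.001,0,0,0],[1,0,0,0,0,0,0]]';python3 -m inch '[[1,0,0,-0.001,0,0,0],[1,0,0,-0.001,0,0,0],[1,0,0,0,0,0,0]]'
```

```text
time_s: 18.82
tool_pos: [624.0, 208.7, 107.1]
orientation: [0.949, 0.315, 0.0, -0.0]
force: [-2.0, 2.5, 5.9]
width: 14.5
time_s: 19.2
tool_pos: [624.1, 208.8, 107.0]
orientation: [0.949, 0.315, 0.0, 0.001]
force: [-4.8, 1.8, 16.3]
width: 14.6
```

Stopped at 107.0, which is 12.7 mm below the key-top contact: home. Ease off, release, retreat and check.

```bash
python3 -m inch '[[1,0,0,0.0015,0,0,0],[0.4,0,0,0,0,0,0],[0.4,0,0,0,0,0,0],[0.4,0,0,0,0,0,0],[0.4,0,0,0.02,0,0,0],[0.4,0,0,0.06,0,0,0],[0.4,0,0,0.06,0,0,0],[0.4,0,0,0.06,0,0,0],[0.4,0,0,0.02,0,0,0],[0.4,0,0,0,0,0,0],[0.4,0,0,0,0,0,0]]'; python3 - <<'E'
from h import *
a,P=save('wrist','w10'); b,Q=save('scene','s10')
blobs(a,P,'blue',128); blobs(b,Q,'blue',128)
cv2.imwrite('pics/fin.png',np.hstack([cv2.resize(a,(400,300)),cv2.resize(b[120:300,200:440],(400,300))])[:,:,::-1])
E
```

```text
time_s: 20.58
tool_pos: [623.0, 207.1, 323.7]
orientation: [0.949, 0.315, -0.002, 0.0]
force: [-0.3, -0.3, 0.7]
width: 51.2
blue px [173. 294.] xy 600.6 22.9 LxW 35 33 long axis deg -86.0
blue px [229. 238.] xy 611.4 118.3 LxW 40 26 long axis deg 22.3
blue px [543. 222.] xy 873.4 338.7 LxW 78 76 long axis deg 89.7
blue px [287. 175.] xy 621.4 212.6 LxW 42 16 long axis deg -53.6
blue px [284. 232.] xy 610.4 4.5 LxW 50 27 long axis deg -2.3
blue px [460. 244.] xy 993.9 307.7 LxW 175 84 long axis deg -90.0
blue px [309. 213.] xy 619.8 103.0 LxW 43 30 long axis deg 19.3
blue px [333. 196.] xy 628.5 199.4 LxW 58 15 long axis deg -51.4
blue px [502. 331.] xy 1232.7 234.9 LxW 906 258 long axis deg -90.0
blue px [ 56. 113.] xy -303.0 -129.7 LxW 528 132 long axis deg -89.9
blue px [191.  35.] xy -329.4 446.7 LxW 473 207 long axis deg -85.6
```

View pics/fin.png

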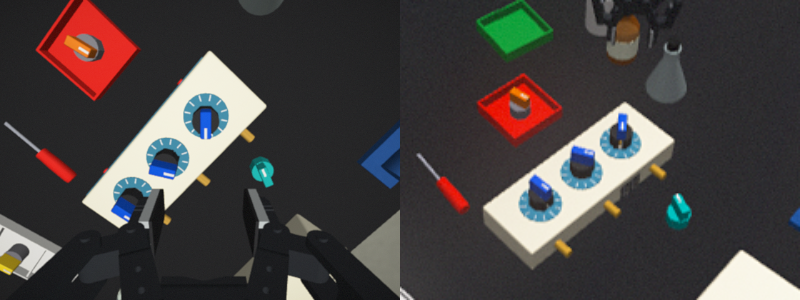

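All three console knobs are blue and at the same height, and the orange knob stands in the red tray. Handing in.

```bash
python3 -c "
from station import manip
print(manip.close_job())"
```

```text
the job is handed in; nothing more can be done
None
```

The job is done and handed in at about 20.7 s of the 67 s allowed. No verdict was reported.

**Odd knob:** I took the orange knob off its dial and stood it upright in the red tray. The last pictures show it still there.

**Spare:** I took the blue spare from the stock tray and lowered it onto the bare spindle with its pointer about 20° off the key. It met the key top at about 7 N. I then turned it slowly under a press of about 10 N until it dropped over the key, at a pointer direction of about -53°. It went down 12.7 mm and stopped on the collar, against the 13 mm expected. The highest press reading I saw was 16 N. I then released it and backed off.

**Last checks:**
- The final pictures show three blue knobs at the same height on the console. The new one's bar lies at -53.6°, where I left it.
- The other two console knobs, the screwdriver and the flask look undisturbed. The bottles are partly hidden behind the gripper, and the green spare, beaker and jar were outside the last pictures I viewed.
- The wrist camera gave seat positions that differed by 1 to 2 mm between views, so I used a value in between. The fit went in with less than 3 N of side force while dropping, and 5 N at the final press on the collar.

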